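# Press a row of battery packs home in the charging dock

### The job

Take the straightedge from the red pad and with it push the four battery packs that lie loosely before the lanes of the charging dock together as one row into their lanes, then press the row home against the metal stop rail, holding for a moment so that all four sprung contacts are pressed in. Feel for the rail: besides what it takes to slide the packs, load it with about 10 N (1 kg) and never more than 15 N. Then stand the straightedge back on the red pad; touch the packs with nothing but the straightedge and leave everything else where it is.

Things in the scene. Friction and masses are not known exactly. Their poses are not given: they have to be found in the camera images.
- dock: Charging dock fixed to the bench: grey plate 225 x 190 x 6 mm with four lanes and, behind them, a white housing 44 mm high. Origin: underside of the plate, middle of the lane mouths; x points into the lanes (the pushing direction), y along the row of lanes, z up. Lane centres at y = -63, -21, 21, 63 mm. The open apron before the lanes runs to x = -113 mm, its top at z = 6 mm.
- lane_mouths (a point): Point on the plate's top, midway along the row of lane mouths (dock x = 0, y = 0, z = 6 mm). The lanes are 36 mm wide between black walls 6 mm thick and 20 mm high above the plate, which run from x = 0 to 28 mm and begin with slim pointed noses that reach out to x = -12 mm.
- clips (a point): Point midway along the row of sprung steel side clips (dock x = 14 mm, z = 17 mm): one in every lane, on its +y wall, protruding 3 mm, pressing with about 1 N. They brake the packs and hold them where they are left: sliding the four packs together through them takes very roughly 3 to 7 N in all, not the same each time, before the rail is felt.
- stop: The dock's end stop: two black slotted cheeks, 26 mm high, at the ends of the lanes' row (y = +-91 mm, x = 0 to 62 mm) and between them the aluminium stop rail across all lanes. Origin: same x and y as the dock's, at the plate's top. The rail is rigid, parallel to y and 25 mm high; it is clamped with its face anywhere from x = 29 to 45 mm and its place is not measured: feel for it.
- straightedge: Straightedge, 0.16 kg, upright on the red pad: aluminium bar 190 mm long (its y), 26 mm high, 5 mm thick, with a square yellow grip, 36 x 36 mm, 66 mm high, on the middle of its back. Origin: lower edge of the working face, mid length; x points out of the working face (pushing direction), z up. Bar at x = -5 to 0 mm, grip at x = -41 to -5 mm.
- edge_grip (a point): Centre of the yellow grip, 45 mm above the straightedge's lower edge and 23 mm behind its working face: the place to hold it, firmly; fingers there clear the bar.
- pad: Flat red foam pad, 90 x 250 x 4 mm, fixed to the bench on the robot's left or right; the straightedge's place. Origin: centre of its underside; y along its length, z up.
- pack0: White battery pack with blue sleeve, 64 x 34 x 24 mm, about 0.1 kg, lying loose on the apron before the lane at dock y = -63 mm. Origin: centre of its underside; x points to its nose (the contact end, towards the rail), z up. When home, its rear still stands 19 to 35 mm out of the lane mouth.
- pack1: White battery pack with blue sleeve, 64 x 34 x 24 mm, about 0.1 kg, lying loose on the apron before the lane at dock y = -21 mm. Origin: centre of its underside; x points to its nose (the contact end, towards the rail), z up. When home, its rear still stands 19 to 35 mm out of the lane mouth.
- pack2: White battery pack with blue sleeve, 64 x 34 x 24 mm, about 0.1 kg, lying loose on the apron before the lane at dock y = 21 mm. Origin: centre of its underside; x points to its nose (the contact end, towards the rail), z up. When home, its rear still stands 19 to 35 mm out of the lane mouth.
- pack3: White battery pack with blue sleeve, 64 x 34 x 24 mm, about 0.1 kg, lying loose on the apron before the lane at dock y = 63 mm. Origin: centre of its underside; x points to its nose (the contact end, towards the rail), z up. When home, its rear still stands 19 to 35 mm out of the lane mouth.
- contact0 (a joint): Sprung contact in the rail's face, at the lane of pack0, 12 mm above the plate: 0 standing 4 mm out of the rail, 0.004 (m) pressed in level with the rail's face by a pack that is home. Its spring is weak (at most 0.3 N).
- contact1 (a joint): Sprung contact in the rail's face, at the lane of pack1, 12 mm above the plate: 0 standing 4 mm out of the rail, 0.004 (m) pressed in level with the rail's face by a pack that is home. Its spring is weak (at most 0.3 N).
- contact2 (a joint): Sprung contact in the rail's face, at the lane of pack2, 12 mm above the plate: 0 standing 4 mm out of the rail, 0.004 (m) pressed in level with the rail's face by a pack that is home. Its spring is weak (at most 0.3 N).
- contact3 (a joint): Sprung contact in the rail's face, at the lane of pack3, 12 mm above the plate: 0 standing 4 mm out of the rail, 0.004 (m) pressed in level with the rail's face by a pack that is home. Its spring is weak (at most 0.3 N).
- bin: Bystander: blue open bin of small white clips, 200 x 100 x 45 mm, on the side opposite to the red pad. Origin: centre of its underside.
- reject: Bystander: a fifth pack with a red sleeve (for repair), 64 x 34 x 24 mm, on the bench between the robot and the dock, on the left. Origin: centre of its underside.
- driver: Bystander: red-handled screwdriver, 160 mm, lying between the robot and the dock. Origin: under its middle.
- tape: Bystander: yellow roll of tape, 90 mm across, 24 mm high, beside the far end of the dock on the right. Origin: centre of its underside.
- cup: Bystander: green cup, 64 mm across, 45 mm high, between the robot and the dock, on the right. Origin: centre of its underside.
- bottle: Bystander: clear bottle, 44 mm across, 110 mm high, beside the far end of the dock on the left. Origin: centre of its underside.
There are look-alikes about, which are no part of the job. Leave any purple or turquoise look-alike of the pack0 alone. What is shaped like the straightedge but pink is not meant.

How it is judged:
By the outcome, as a careful person would: the job done as asked, in the order asked, and still so for the second after the job is handed in, with the robot touching nothing.
It also fails if it takes over 72 s, if anything falls off the work surface, if the arm or the gripper's body presses on something with over 40 N, if the wrist force passes 120 N, or if a joint passes its speed limit or range.

### The arm

A 7-joint arm with a two-finger parallel gripper is mounted at the origin on the work surface. World frame = base frame: x ahead of the robot, y to its left, z up, the work surface at z = 0. Lengths are in mm, angles in rad, forces in N, time in s.
With the tool pointing down it reaches from about 425 to 925 mm from the base axis. Payload 6.8 kg.
Tool frame: the origin (TCP) lies midway between the tips of the shut fingers; the grasp point (between the pads) lies 19 mm behind it (manip.grasp_offset is the distance from the TCP to the grasp point, in mm); x points along the fingers, y is the direction in which the jaws open and shut, and the axes are right-handed (so a half turn about x gives the same grasp; the last joint's range is limited). The gripper opens to 85 mm and grips with 20 to 120 N. Pads are 22 mm wide; open, the fingers measure 114 mm over their backs; the gripper's body (76 mm by 85 mm) begins 54 mm behind the grasp point. The pads swing forward as they close: fully open they stand 13 mm farther back than shut.
Start: joints at [1.108, 0.477, 0.022, 1.555, -0.011, 1.109, -0.083], TCP at [234.507, -632.972, 231.308] pointing down, gripper open.
Joint ranges: [-2.96, 2.96], [-0.34, 2.1], [-1.41, 1.46], [0.24, 2.44], [-1.37, 4.51], [0.17, 1.92], [-2.96, 2.96]. Speed limits (rad/s): [2.39, 2.39, 3.14, 3.14, 3.14, 3.14, 3.14].

### API

Orientations are given as a rotation vector (axis times angle).
In Python, from rig import manip gives the robot as it stands. The module is installed in compiled form; this text tells all that it offers.
- The arm moves only by the tool step_arm, never from a script. Its argument "plan" is one flat list of numbers, 6 for each row, row after row: the shift along the tool's x, y, z in mm, then the turn, a rotation vector about the tool's x, y, z in degrees. A call has 1 to 5 rows; each row is the pose to reach, as a shift and turn from the pose commanded when the call began, along the tool's axes at that moment; what a row does not reach only later rows make up. A row lasts 1/12 s, in which the tool goes at most 41.7 mm and 7.16 degrees, less where a joint would pass 70% of its speed; a pose out of reach is approached as far as the arm can. A call with a gripper value outside its range is refused whole. "jaw" is the finger opening in mm, from 0 to 85.4, set as the call begins (left out, the last holds). The fingers move at their own pace and stop on an object; "squeeze" is the grip in N (left out, the last holds). Time passes only in rows, so rows that repeat a pose let the fingers close. It gives the time, the measured TCP pose, the force and the opening at its end, in the units of the state.
- manip.state(): the state, without advancing time (a new reading comes with each control period).
- manip.snapshot(name): name is "scene" or "top" or "wrist"; returns the picture (384x512x3 uint8, red, green, blue); there is no depth.
- manip.get_calibration(name): a dict with "fx", "fy", "cx", "cy" (pixels), "eye" and "rotation" of the camera in the world; the wrist camera has in their place "T_tool_cam" (4x4, takes a point from camera to tool coordinates, whose origin is the TCP and whose axes are the tool frame's). Camera axes: x right, y up, looking along -z (the intrinsics and any distortion apply to the point x, -y, -z); pixel columns grow to the right and rows downward; lengths in mm; the calibration is good to about 2 mm. A picture is of the moment at which its call begins: read the wrist's pose just before it. get_calibration takes no time and is no camera call.
- manip.finish_job(): hands the job in, once; it reports no verdict.
The state is a dict: "time_s": time; "qpos": joint angles; "joint_vel": joint speeds; "joint_efforts": joint torques, N m; "eef_pos": TCP position; "tcp_rot": TCP orientation; "ft_force": force on the tool from outside, world axes, zero at the start; "ft_torque": the same for the moment, N m; "opening": opening from 0.0 (shut) to 1.0 (fully open).
Only numpy, scipy, OpenCV 4.12 (cv2) and the standard library are available. Lean on these libraries where they do the work, as an engineer would, in place of code of your own. Each camera call takes 0.05 s, during which the arm holds its last target. There are 200 camera calls.

## Working session

There is one attempt and no reset: what is moved stays moved. The work goes in short steps, Python scripts to look and compute and a tool call to move; the robot and the scene stay as the last step left them, time stands still between calls to the robot, and variables do not carry over. Pictures are saved under pics/ and viewed, about 8 in all and at most 12, crops included, and the job is handed in when it is done.

Besides the shell and the picture viewer there is one more tool, called after ">>>" as name(argument=value, ...) on one line, values as JSON. step_arm: Moves the arm, as the interface text tells. Its arguments: {"type":"object","properties":{"plan":{"type":"array","items":{"type":"number"}},"jaw":{"type":"number"},"squeeze":{"type":"number"}},"required":["plan"]}

```bash
mkdir -p pics
cat > h.py <<'E'
import numpy as np, cv2
from scipy.spatial.transform import Rotation as R
from rig import manip
def cam(n,st=None):
    c=manip.get_calibration(n)
    if 'T_tool_cam' in c:
        T=np.eye(4);st=st or manip.state();T[:3,:3]=R.from_rotvec(st['tcp_rot']).as_matrix();T[:3,3]=st['eef_pos'];T=T@np.array(c['T_tool_cam'])
        return c,T[:3,3],T[:3,:3]
    return c,np.array(c['eye']),np.array(c['rotation'])
def ray(cm,u,v,z):
    c,e,r=cm
    d=r@np.array([(u-c['cx'])/c['fx'],-(v-c['cy'])/c['fy'],-1]); return e+d*(z-e[2])/d[2]
def snap(n,f):
    st=manip.state();im=manip.snapshot(n);cv2.imwrite('pics/'+f,im[:,:,::-1]);return im,cam(n,st)
E
python3 - <<'E'
from h import *
for n in('top','scene'):
    im,c=snap(n,n+'1.png'); print(n,c)
s=manip.state();print({k:np.round(v,3) for k,v in s.items()});print(R.from_rotvec(s['tcp_rot']).as_matrix().round(3),manip.grasp_offset)
a=cv2.imread('pics/top1.png');cv2.imwrite('pics/top1b.png',cv2.resize(a,(800,600),interpolation=3))
E
```

```text
top ({'fx': 492.30785976797114, 'fy': 492.30785976797114, 'cx': 254.48747032385378, 'cy': 177.82500144665426, 'eye': array([ 214.8064329 ,    4.47297848, 1293.9613759 ]), 'rotation': array([ 0.16220883, -0.15379606, -1.50103668])}, array([ 214.8064329 ,    4.47297848, 1293.9613759 ]), array([ 0.16220883, -0.15379606, -1.50103668]))
scene ({'fx': 388.7864481964982, 'fy': 388.7864481964982, 'cx': 256.8328269407843, 'cy': 191.37934529787637, 'eye': array([ 979.09146782, -166.57724954, 1005.86879447]), 'rotation': array([0.46388507, 0.32434813, 1.20701086])}, array([ 979.09146782, -166.57724954, 1005.86879447]), array([0.46388507, 0.32434813, 1.20701086]))
{'time_s': np.float64(0.1), 'qpos': array([ 1.108,  0.478,  0.022,  1.556, -0.012,  1.109, -0.083]), 'joint_vel': array([-0.002, -0.002, -0.001, -0.003,  0.001, -0.001,  0.   ]), 'joint_efforts': array([ 4.0000e-03, -5.9776e+01,  1.6130e+00, -2.8195e+01,  1.3000e-02,
        5.0000e-03,  0.0000e+00]), 'eef_pos': array([ 234.334, -632.451,  230.423]), 'tcp_rot': array([ 2.029,  0.365, -2.029]), 'ft_force': array([0.252, 0.231, 0.272]), 'ft_torque': array([ 0.067, -0.045, -0.022]), 'opening': np.float64(1.0)}
[[-0.001  0.347 -0.938]
 [ 0.002 -0.938 -0.347]
 [-1.    -0.002  0.   ]] 18.700000000000003
```

View pics/top1b.png

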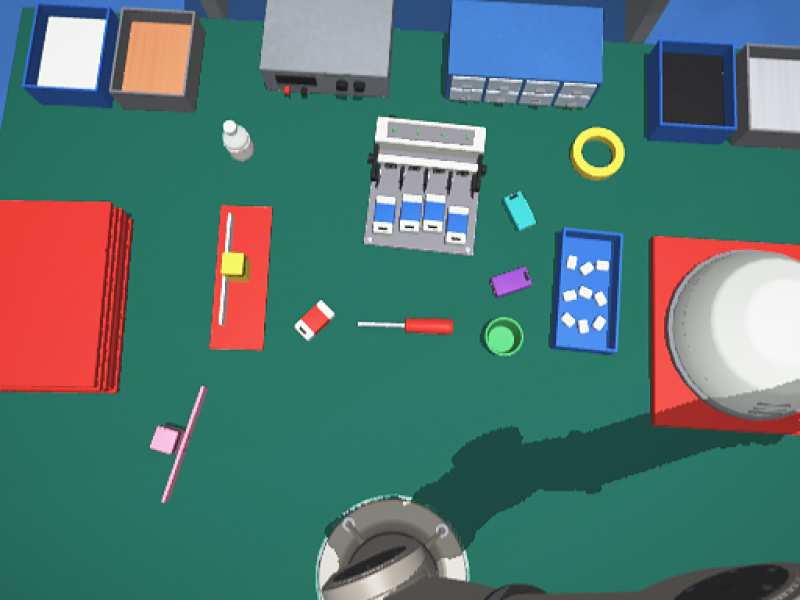

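View pics/scene1.png

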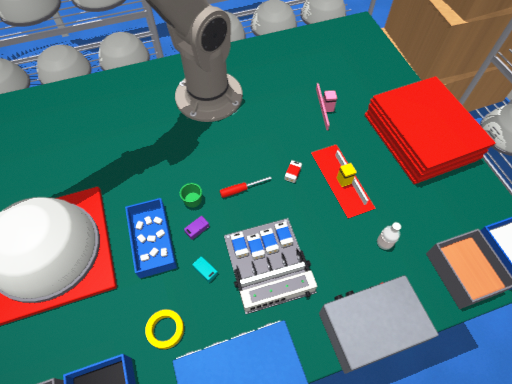

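The top view (800x600) shows the following:
- **Straightedges:** there are two. One has a yellow grip at (233,263) and an aluminium bar at x≈225, and it stands on the red pad. The pink one is at (180,440). The yellow-gripped one on the pad fits the description.
- **Packs:** the blue-sleeved ones sit on the dock at (384,213), (410,211), (433,211) and (457,223). The turquoise pack (518,210), purple pack (510,281) and red pack (314,320) are not meant.

The scene view agrees.

```bash
sed -i 's/return c,np.array(c\[.eye.\]),np.array(c\[.rotation.\])/return c,np.array(c["eye"]),R.from_rotvec(c["rotation"]).as_matrix()/' h.py
python3 - <<'E'
from h import *
a=cv2.imread('pics/top1.png');hsv=cv2.cvtColor(a,cv2.COLOR_BGR2HSV);c=cam('top')
def blobs(lo,hi,box,z,name):
    m=cv2.inRange(hsv,lo,hi);k=np.zeros_like(m);x0,y0,x1,y1=box;k[y0:y1,x0:x1]=m[y0:y1,x0:x1]
    for q in cv2.findContours(k,0,1)[0]:
        if cv2.contourArea(q)>25:
            b=cv2.minAreaRect(q);print(name,np.round(b[0],1),cv2.contourArea(q),'world',ray(c,*b[0],z).round(0)[:2],'corners',[ray(c,*p,z).round(0)[:2].tolist() for p in cv2.boxPoints(b)])
blobs((22,150,120),(35,255,255),(130,130,180,230),70,'yellow')
blobs((100,120,100),(125,255,255),(230,110,310,170),30,'blue')
blobs((0,170,120),(6,255,255),(130,125,180,230),4,'pad')
for p in [(365,243),(472,254),(376,117),(486,127)]: print(p,ray(c,p[0]*.64,p[1]*.64,6 if p[1]>200 else 50).round(0))
# bar ends
for p in [(230,213),(221,324)]: print('bar',ray(c,p[0]*.64,p[1]*.64,30).round(0))
cv2.imwrite('pics/crop1.png',np.hstack([cv2.resize(a[110:260,90:200],(440,600),interpolation=3),cv2.resize(a[70:170,225:320],None,fx=3.8,fy=6,interpolation=3)[:, :360]]))
E
```

```text
yellow [150.  170.5] 205.0 world [468. 286.] corners [[489.0, 311.0], [492.0, 265.0], [448.0, 261.0], [445.0, 306.0]]
blue [292.2 142.5] 126.0 world [577. -74.] corners [[562.0, -56.0], [594.0, -58.0], [592.0, -93.0], [560.0, -90.0]]
blue [245.7 135.9] 128.0 world [587.  51.] corners [[572.0, 68.0], [604.0, 67.0], [602.0, 33.0], [571.0, 34.0]]
blue [277.4 134.8] 126.0 world [595. -34.] corners [[580.0, -16.0], [612.0, -17.0], [611.0, -51.0], [579.0, -50.0]]
blue [262.5 134.8] 125.0 world [593.   6.] corners [[578.0, 23.0], [609.0, 23.0], [608.0, -11.0], [577.0, -10.0]]
pad [153.9 177.2] 2934.5 world [464. 289.] corners [[342.0, 328.0], [592.0, 340.0], [592.0, 247.0], [341.0, 239.0]]
(365, 243) [537.  80.   6.]
(472, 254) [ 530. -105.    6.]
(376, 117) [751.  75.  50.]
(486, 127) [ 745. -115.   50.]
bar [569. 313.  30.]
bar [378. 307.  30.]
```

View pics/crop1.png

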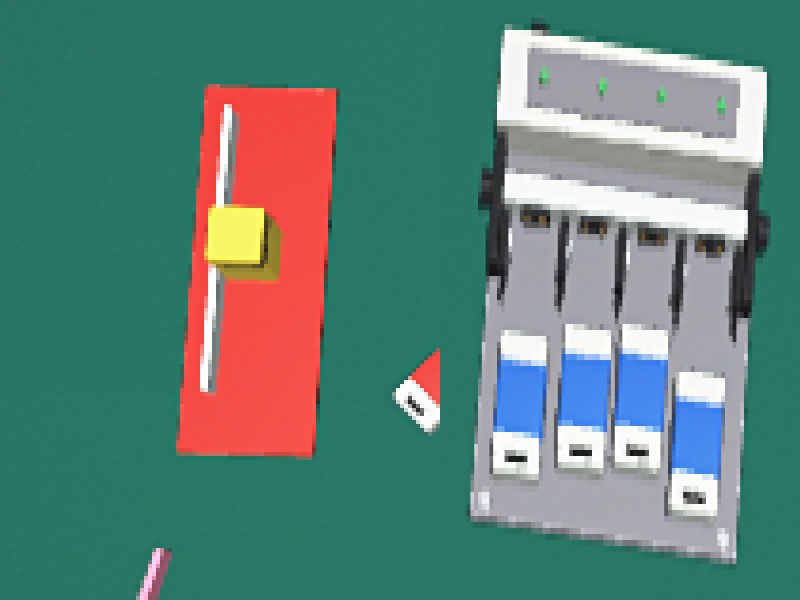

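The crop confirms it: the yellow-gripped straightedge stands on the red pad, with its bar on the grip's left, so its working face points to +y. The four blue packs lie before the lanes, and their lanes and rail are visible above them. I'll move in now.

>>> step_arm(plan=[0,-130,-140,0,0,0,0,-130,-140,0,0,0,0,-130,-140,0,0,0,0,-130,-140,0,0,0,0,-130,-140,0,0,0])

```text
time_s: 0.52
eef_pos: [323.0, -457.7, 230.9]
tcp_rot: [2.027, 0.37, -2.026]
ft_force: [0.5, 0.8, -0.4]
opening: 0.999
```

>>> step_arm(plan=[0,-130,-140,0,0,0,0,-130,-140,0,0,0,0,-130,-140,0,0,0,0,-130,-140,0,0,0,0,-130,-140,0,0,0])

```text
time_s: 0.93
eef_pos: [408.5, -287.2, 231.2]
tcp_rot: [2.027, 0.37, -2.026]
ft_force: [0.5, 0.4, 0.1]
opening: 0.997
```

>>> step_arm(plan=[0,-130,-140,0,0,0,0,-130,-140,0,0,0,0,-130,-140,0,0,0,0,-130,-140,0,0,0,0,-130,-140,0,0,0])

```text
time_s: 1.35
eef_pos: [494.3, -116.4, 231.4]
tcp_rot: [2.027, 0.37, -2.025]
ft_force: [-0.1, 0.4, -0.5]
opening: 1.001
```

>>> step_arm(plan=[0,-193,-58,0,0,0,0,-193,-58,0,0,0,0,-193,-58,0,0,0,0,-193,-58,0,0,0,0,-193,-58,0,0,0])

```text
time_s: 1.77
eef_pos: [479.3, 82.8, 231.3]
tcp_rot: [2.027, 0.366, -2.028]
ft_force: [0.1, -0.1, -0.4]
opening: 1.0
```

>>> step_arm(plan=[0,-193,-58,0,0,0,0,-193,-58,0,0,0,0,-193,-58,0,0,0,0,-193,-58,0,0,0,0,-193,-58,0,0,0])

```text
time_s: 2.18
eef_pos: [466.5, 283.9, 231.2]
tcp_rot: [2.028, 0.366, -2.028]
ft_force: [-0.0, -1.0, -0.2]
opening: 1.0
```

>>> step_arm(plan=[0,0,0,-7,0,0,0,0,0,-14,0,0,0,0,0,-21,0,0,0,0,0,-28,0,0,0,0,0,-35,0,0])

```text
time_s: 2.6
eef_pos: [467.3, 280.8, 230.9]
tcp_rot: [1.634, 0.864, -1.636]
ft_force: [-0.2, 1.1, -1.0]
opening: 0.999
```

>>> step_arm(plan=[0,0,0,-7,0,0,0,0,0,-14,0,0,0,0,0,-21,0,0,0,0,0,-28,0,0,0,0,0,-35.5,0,0])

```text
time_s: 3.02
eef_pos: [467.4, 280.6, 230.9]
tcp_rot: [1.198, 1.216, -1.199]
ft_force: [-0.9, -0.2, -0.2]
opening: 0.997
```

Run:
```python
from h import *
im,c=snap('wrist','w1.png');s=manip.state();print(s['eef_pos'],R.from_rotvec(s['tcp_rot']).as_matrix().round(3),s['qpos'].round(2))
hsv=cv2.cvtColor(im,cv2.COLOR_RGB2HSV);m=cv2.inRange(hsv,(22,120,100),(35,255,255))
for q in cv2.findContours(m,0,1)[0]:
    if cv2.contourArea(q)>200:
        b=cv2.minAreaRect(q);print(b,[(p.round().tolist(),ray(c,*p,70).round(1)[:2].tolist()) for p in cv2.boxPoints(b)])
```

```text
[467.39199715 280.50620133 230.83980871] [[-0.001  1.     0.022]
 [-0.001  0.022 -1.   ]
 [-1.    -0.001  0.001]] [-0.05  0.36 -0.75  1.83  0.28  1.06 -0.88]
((255.5, 160.5), (35.0, 31.0), 90.0) [([240.0, 143.0], [457.9, 314.9]), ([271.0, 143.0], [491.3, 315.4]), ([271.0, 178.0], [492.8, 276.2]), ([240.0, 178.0], [458.1, 275.7])]
```

View pics/w1.png

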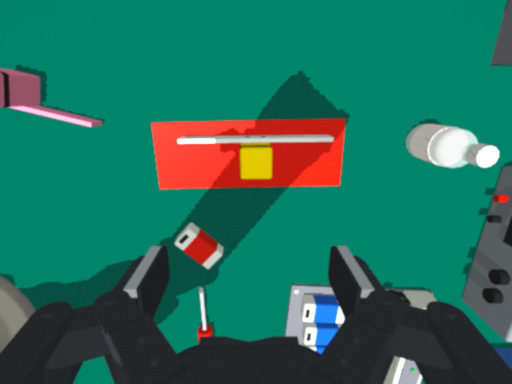

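The wrist view shows the yellow grip at (256,160), centred on the bar. The bar's ends are at (178,141) and (332,139). The pink one is far off to the left.

Run:
```python
from h import *
c=cam('wrist');print(c[1].round(0),c[2].round(2))
im=cv2.imread('pics/w1.png');hsv=cv2.cvtColor(im,cv2.COLOR_BGR2HSV)
m=cv2.inRange(hsv,(0,0,110),(180,70,255));k=np.zeros_like(m);k[128:152,165:340]=m[128:152,165:340]
ys,xs=np.nonzero(k);print(xs.min(),xs.max())
L=[x for x in range(182,330,6) if (k[:,x]>0).any() and not 234<x<278]
P=np.array([ray(c,x,np.nonzero(k[:,x])[0].min()-.5,30)[:2] for x in L]);Q=np.array([ray(c,x,np.nonzero(k[:,x])[0].max()+.5,30)[:2] for x in L])
for A in(P,Q):
    f=np.polyfit(A[:,0],A[:,1],1);print('slope deg',np.degrees(f[0]),'y@470',np.polyval(f,470))
print('ends',ray(c,xs.min()-.5,140,30),ray(c,xs.max()+.5,140,30))
m=cv2.inRange(hsv,(22,120,60),(35,255,255));print([(r,np.nonzero(m[r])[0][[0,-1]].tolist(),hsv[r,256].tolist()) for r in range(140,182,3) if m[r].any()])
```

```text
[466. 362. 372.] [[ 1.   -0.02 -0.01]
 [ 0.02  0.95  0.32]
 [-0.   -0.32  0.95]]
177 333
slope deg 2.0977461083024047 y@470 317.7747014102195
slope deg 2.2249210338527727 y@470 309.52860058949796
ends [379.31417947 310.42303597  30.        ] [570.05958795 314.61298828  30.        ]
[(143, [242, 268], [26, 179, 181]), (146, [242, 269], [26, 214, 112]), (149, [240, 271], [27, 255, 223]), (152, [240, 271], [27, 255, 226]), (155, [240, 271], [27, 255, 227]), (158, [240, 271], [27, 255, 226]), (161, [241, 271], [27, 255, 226]), (164, [241, 271], [27, 255, 226]), (167, [241, 271], [27, 255, 225]), (170, [241, 271], [27, 255, 226]), (173, [241, 271], [27, 255, 225]), (176, [241, 271], [27, 255, 224])]
```

>>> step_arm(plan=[0,8,-11.5,-0.9,0,0,40,8,-11.5,-0.9,0,0,80,8,-11.5,-0.9,0,0,115,8,-11.5,-0.9,0,0,130,8,-11.5,-0.9,0,0])

```text
time_s: 3.48
eef_pos: [473.2, 290.2, 96.6]
tcp_rot: [1.188, 1.221, -1.2]
ft_force: [-1.3, -1.0, 0.5]
opening: 1.001
```

>>> step_arm(plan=[20,0,0,0,0,0,40,0,0,0,0,0,60,0,0,0,0,0,71,0,0,0,0,0,71,0,0,0,0,0])

```text
time_s: 3.9
eef_pos: [474.0, 291.2, 27.9]
tcp_rot: [1.189, 1.221, -1.197]
ft_force: [-0.5, -0.6, 0.3]
opening: 1.001
```

Run:
```python
from h import *
im,c=snap('wrist','w2.png');s=manip.state();print(s['eef_pos'],R.from_rotvec(s['tcp_rot']).as_matrix().round(3),s['ft_force'])
```

```text
[474.71827763 291.97712161  29.39376908] [[-0.002  1.     0.023]
 [-0.001  0.023 -1.   ]
 [-1.    -0.002  0.001]] [0.0457859  0.66387187 0.25317419]
```

View pics/w2.png

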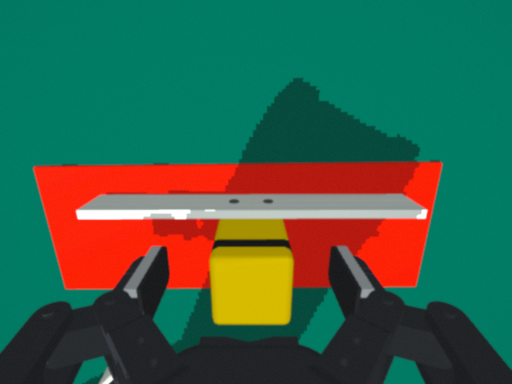

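The wrist view shows the grip (columns 212–292) centred between the open fingers (inner edges 168 and 330), with the bar clear in front. Closing.

>>> step_arm(plan=[0,0,0,0,0,0,0,0,0,0,0,0,0,0,0,0,0,0,0,0,0,0,0,0,0,0,0,0,0,0], jaw=20, squeeze=90)

```text
time_s: 4.37
eef_pos: [476.3, 293.0, 31.4]
tcp_rot: [1.193, 1.22, -1.19]
ft_force: [1.0, -0.2, 7.2]
opening: 0.41
```

>>> step_arm(plan=[0,0,0,0,0,0,0,0,0,0,0,0,0,0,0,0,0,0,0,0,0,0,0,0,0,0,0,0,0,0])

```text
time_s: 4.78
eef_pos: [476.3, 293.0, 31.5]
tcp_rot: [1.193, 1.22, -1.19]
ft_force: [0.5, -0.6, 6.4]
opening: 0.413
```

>>> step_arm(plan=[0,0,0,0,0,0,-10,0,0,0,0,0,-30,0,0,0,0,0,-60,0,0,0,0,0,-80,0,0,0,0,0])

```text
time_s: 5.2
eef_pos: [475.4, 292.7, 112.5]
tcp_rot: [1.192, 1.221, -1.191]
ft_force: [0.2, 0.4, -1.1]
opening: 0.405
```

Run:
```python
from h import *
s=manip.state();M=R.from_rotvec(s['tcp_rot']).as_matrix();print(s['eef_pos'],M.round(4),s['ft_force'],s['ft_torque'],s['opening'])
```

```text
[475.35780189 292.71459352 112.46127822] [[ 2.000e-04  9.997e-01  2.450e-02]
 [ 5.000e-04  2.450e-02 -9.997e-01]
 [-1.000e+00  2.000e-04 -4.000e-04]] [ 0.23372052  0.42437276 -1.09703292] [ 0.04983444 -0.08107763 -0.02772261] 0.4054796146116944
```

>>> step_arm(plan=[0,1,30,0,0,0,0,2,62,0,0,0,0,3,94,0,0,0,0,4,126,0,0,0,0,4,152,0,0,0])

```text
time_s: 5.62
eef_pos: [482.9, 137.7, 110.6]
tcp_rot: [1.191, 1.219, -1.193]
ft_force: [-0.1, 0.3, -1.4]
opening: 0.411
```

>>> step_arm(plan=[0,1,32,0,0,0,0,2,64,0,0,0,0,3,96,0,0,0,0,4,126,0,0,0,0,4,152,0,0,0])

```text
time_s: 6.03
eef_pos: [490.5, -13.7, 110.8]
tcp_rot: [1.192, 1.219, -1.193]
ft_force: [0.4, -0.3, -3.0]
opening: 0.413
```

>>> step_arm(plan=[0,0,0,7,0,0,0,0,0,14,0,0,0,0,0,21,0,0,0,0,0,28,0,0,0,0,0,35,0,0])

```text
time_s: 6.45
eef_pos: [490.5, -11.3, 110.8]
tcp_rot: [1.631, 0.868, -1.631]
ft_force: [0.7, 1.1, -1.4]
opening: 0.409
```

>>> step_arm(plan=[0,0,0,7,0,0,0,0,0,14,0,0,0,0,0,21,0,0,0,0,0,28,0,0,0,0,0,35,0,0])

```text
time_s: 6.87
eef_pos: [490.5, -11.1, 110.8]
tcp_rot: [2.021, 0.376, -2.021]
ft_force: [-0.4, 0.5, -2.7]
opening: 0.413
```

>>> step_arm(plan=[0,0,0,6,0,0,0,0,0,12,0,0,0,0,0,18,0,0,0,0,0,24,0,0,0,0,0,24,0,0])

```text
time_s: 7.28
eef_pos: [490.5, -11.0, 110.7]
tcp_rot: [-2.197, 0.054, 2.197]
ft_force: [-0.0, -0.3, -1.3]
opening: 0.413
```

Run:
```python
from h import *
im,c=snap('wrist','w3.png');s=manip.state();print(s['eef_pos'],R.from_rotvec(s['tcp_rot']).as_matrix().round(4),s['ft_force'],s['qpos'].round(2),c[1])
cv2.imwrite('pics/w3b.png',cv2.resize(im[:,:,::-1],(800,600),interpolation=3))
```

```text
[490.61928575 -11.04047396 110.69718311] [[ 1.000e-04 -4.330e-02 -9.991e-01]
 [-0.000e+00 -9.991e-01  4.330e-02]
 [-1.000e+00  0.000e+00 -1.000e-04]] [ 0.04955005  0.2497159  -1.50606554] [ 0.14  0.36 -0.3   2.08  0.15  0.72 -1.86] [572.88630059 -15.86329444 252.24174668]
```

View pics/w3b.png

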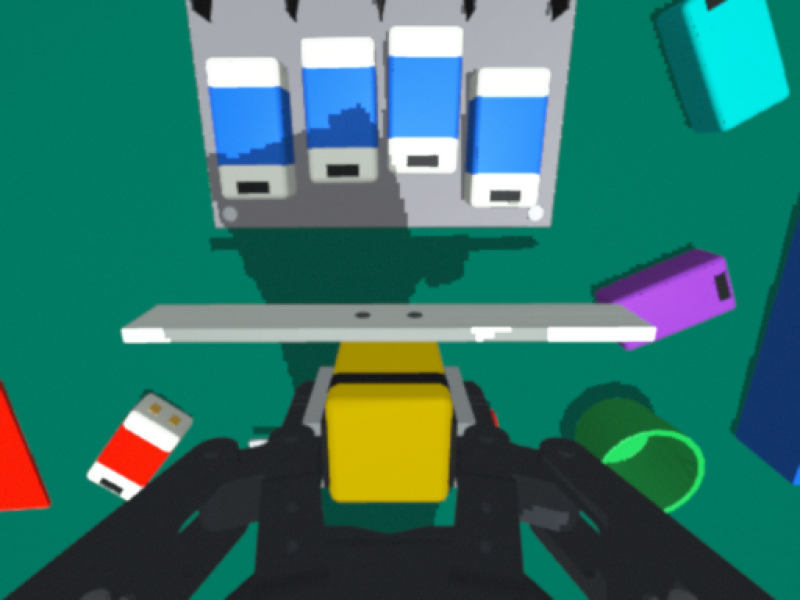

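The wrist view (800x600) shows the held bar level at rows 305–342, from column 122 to 655. The apron's front edge is at row 227 (columns 216–550), and the pack rears are at rows 172–207. Next I measure the two lines and the margins.

```bash
cat > line.py <<'E'
from h import *
def vline(g,c,cols,r0,r1,z,sign):
    P=[]
    for x in cols:
        d=np.diff(g[r0:r1,x].astype(float))*sign;i=int(d.argmax())
        w=d[max(i-1,0):i+2].clip(0);P.append(ray(c,x,r0+.5+(w*np.arange(max(i-1,0),i+2)[:len(w)]).sum()/w.sum(),z)[:2])
    P=np.array(P);f=np.polyfit(P[:,1],P[:,0],1)
    e=abs(P[:,0]-np.polyval(f,P[:,1]));k=e<=np.median(e)*2.5+.1;f=np.polyfit(P[k,1],P[k,0],1)
    return f,np.degrees(np.arctan(f[0])),P[:,1].min(),P[:,1].max(),e.max()
E
python3 - <<'E'
from line import *
im=cv2.imread('pics/w3.png');hsv=cv2.cvtColor(im,cv2.COLOR_BGR2HSV);S=hsv[:,:,1];c=cam('wrist')
ed=vline(S,c,range(145,348,4),138,152,6,1);print('apron',ed)
bt=110.7-27.5
lo=vline(S,c,[*range(100,205,4),*range(290,380,4)],186,206,bt,-1);print('bar lower edge',lo)
up=vline(S,c,[*range(85,205,4),*range(300,415,4)],208,228,bt+26,1);print('bar back top',up)
a=cv2.inRange(hsv,(100,100,60),(125,255,255));a[150:]=0;a[:,400:]=0
for q in cv2.findContours(a,0,1)[0]:
    if cv2.contourArea(q)>300:
        b=cv2.minAreaRect(q);P=np.array([ray(c,*p,30)[:2] for p in cv2.boxPoints(b)]);print('blue',P.mean(0).round(1),P.min(0).round(1),P.max(0).round(1),b[2])
for n,p in dict(p3=(253,198),p2=(343,182),p1=(423,173),p0=(503,207)).items(): print(n,'rear bottom',ray(c,p[0]*.64,p[1]*.64,6)[:2].round(1), 'top',ray(c,p[0]*.64,p[1]*.64,30)[:2].round(1))
for p in[(216,227),(550,227)]:print('corner',ray(c,p[0]*.64,p[1]*.64,6).round(1))
for p in[(122,335),(655,335)]:print('bar end',ray(c,p[0]*.64,p[1]*.64,bt+26).round(1))
E
```

```text
apron (array([4.10235461e-02, 5.33326041e+02]), np.float64(2.3491588173888482), np.float64(-98.46621804477493), np.float64(77.24738575158912), np.float64(0.1472428789810465))
bar lower edge (array([4.17084017e-02, 5.15146422e+02]), np.float64(2.3883311261045255), np.float64(-95.53852433300708), np.float64(81.97179670494253), np.float64(0.33064457755915555))
bar back top (array([3.97873698e-02, 5.09191022e+02]), np.float64(2.278446590433255), np.float64(-103.92063419646146), np.float64(78.50784703674432), np.float64(3.0855235739292652))
blue [577.6 -71.9] [559.6 -92.4] [595.5 -52.3] 90.0
blue [587.   49.1] [569.4  27.5] [604.6  71.7] 88.66777801513672
blue [593.3   6.7] [575.4 -11.7] [611.1  26. ] 90.0
blue [595.9 -33.1] [577.9 -50.3] [613.8 -15.3] 90.0
p3 rear bottom [552.1  60.1] top [554.1  52.7]
p2 rear bottom [558.4   9.9] top [559.9   7.4]
p1 rear bottom [561.3 -33.7] top [562.4 -32. ]
p0 rear bottom [541.2 -77.7] top [544.3 -71.7]
corner [537.1  83.2   6. ]
corner [ 529.  -104.6    6. ]
bar end [515.5  81.6 109.2]
bar end [ 507.3 -107.3  109.2]
```

Bar and apron edge are parallel to within 0.1°. The rearmost pack, pack0, has its rear at dock x≈-99, and the bar face is now at about -131. I'll go forward 19 mm, then lower to about 2 mm above the apron.

>>> step_arm(plan=[0,-2,-19,0,0,0,20,-2,-19,0,0,0,45,-2,-19,0,0,0,60,-2,-19,0,0,0,70,-2,-19,0,0,0])

```text
time_s: 7.75
eef_pos: [508.8, -10.1, 38.8]
tcp_rot: [-2.197, 0.046, 2.203]
ft_force: [0.3, -0.6, -1.7]
opening: 0.415
```

>>> step_arm(plan=[1,0,0,0,0,0,3,0,0,0,0,0,4,0,0,0,0,0,4,0,0,0,0,0,4,0,0,0,0,0])

```text
time_s: 8.17
eef_pos: [510.5, -10.1, 37.1]
tcp_rot: [-2.2, 0.05, 2.197]
ft_force: [0.1, -0.6, -1.7]
opening: 0.411
```

Run:
```python
from h import *
im,c=snap('wrist','w4.png');s=manip.state();print(s['eef_pos'],R.from_rotvec(s['tcp_rot']).as_matrix().round(4),s['ft_force'],s['ft_torque'])
a=manip.snapshot('scene')[190:330,200:340,::-1]
cv2.imwrite('pics/w4b.png',np.hstack([im[:,:,::-1],cv2.resize(a,(288,384),interpolation=3)]))
```

```text
[510.47043501 -10.12619349  37.04948571] [[ 1.40e-03 -4.54e-02 -9.99e-01]
 [ 0.00e+00 -9.99e-01  4.54e-02]
 [-1.00e+00 -1.00e-04 -1.40e-03]] [-0.1460389  -0.58213013 -1.44153075] [-0.05589968 -0.02651144  0.00524634]
```

View pics/w4b.png

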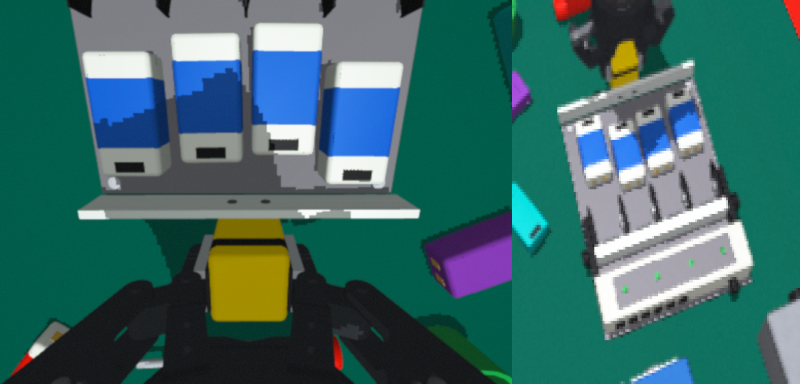

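The bar is now behind all four packs (bar at rows 195–217, nearest pack rear at row 183), just above the apron and not touching it. Now I push gently.

>>> step_arm(plan=[0,0,-4,-0.2,0,0,0,0,-8,-0.2,0,0,0,0,-12,-0.2,0,0,0,0,-16,-0.2,0,0,0,0,-20,-0.2,0,0])

```text
time_s: 8.68
eef_pos: [530.1, -11.1, 36.2]
tcp_rot: [-2.199, 0.046, 2.201]
ft_force: [-1.5, -0.1, -0.6]
opening: 0.41
```

>>> step_arm(plan=[0,0,-4,0,0,0,0,0,-8,0,0,0,0,0,-12,0,0,0,0,0,-16,0,0,0,0,0,-20,0,0,0])

```text
time_s: 9.1
eef_pos: [549.9, -11.9, 36.1]
tcp_rot: [-2.199, 0.046, 2.201]
ft_force: [-1.0, -0.3, -2.6]
opening: 0.411
```

Run:
```python
from h import *
im,c=snap('wrist','w5.png');s=manip.state();print(s['eef_pos'],R.from_rotvec(s['tcp_rot']).as_matrix().round(4),s['ft_force'],s['ft_torque'])
cv2.imwrite('pics/w5b.png',cv2.resize(im[0:240,40:460,::-1],(800,457),interpolation=3))
```

```text
[551.08557958 -11.91042967  36.24899627] [[ 9.000e-04 -4.220e-02 -9.991e-01]
 [ 1.000e-04 -9.991e-01  4.220e-02]
 [-1.000e+00 -2.000e-04 -9.000e-04]] [-0.51629137  0.01018401 -2.12394119] [-0.06176811  0.25078898  0.00764891]
```

View pics/w5b.png

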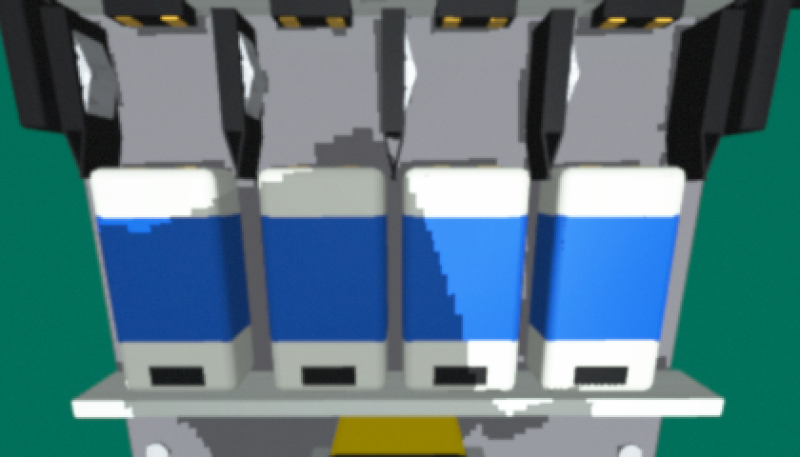

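All four packs now sit square against the bar (row ~395), with their noses (row ~170) at the lane mouths. Each pack lies between its two wall noses. I'll continue, slower.

>>> step_arm(plan=[0,0,-3,0,0,0,0,0,-6,0,0,0,0,0,-9,0,0,0,0,0,-12,0,0,0,0,0,-15,0,0,0])

```text
time_s: 9.57
eef_pos: [564.9, -12.6, 36.2]
tcp_rot: [-2.2, 0.047, 2.201]
ft_force: [-2.4, -0.9, -1.6]
opening: 0.414
```

>>> step_arm(plan=[0,0,-2,0,0,0,0,0,-4,0,0,0,0,0,-6,0,0,0,0,0,-8,0,0,0,0,0,-10,0,0,0])

```text
time_s: 9.98
eef_pos: [573.5, -13.1, 36.0]
tcp_rot: [-2.197, 0.047, 2.204]
ft_force: [-8.7, -0.4, 1.9]
opening: 0.407
```

Run:
```python
from h import *
im,c=snap('wrist','w6.png');s=manip.state();print(s['eef_pos'],R.from_rotvec(s['tcp_rot']).as_matrix().round(4),s['ft_force'],s['ft_torque'])
cv2.imwrite('pics/w6b.png',cv2.resize(im[0:240,40:460,::-1],(800,457),interpolation=3))
```

```text
[573.67642104 -13.13014585  35.94646298] [[-3.000e-03 -4.220e-02 -9.991e-01]
 [-5.000e-04 -9.991e-01  4.220e-02]
 [-1.000e+00  6.000e-04  3.000e-03]] [-6.62311716 -0.37047315  0.7788902 ] [-0.20869082  1.49943634 -0.0220014 ]
```

View pics/w6b.png

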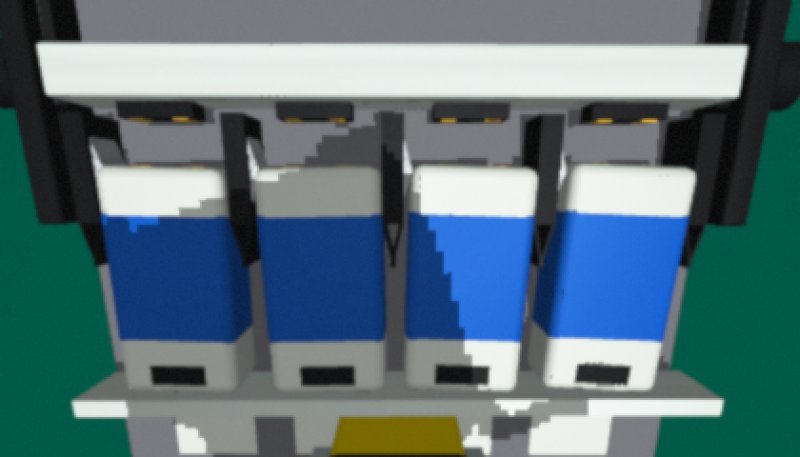

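The packs are now well into the clips (noses at row ~167), and the rail's front top edge is at row ~97. From that I estimate what travel remains.

Run:
```python
from h import *
c=cam('wrist')
f=lambda x,y,z:ray(c,40+x*.525,y*.525,z).round(1)[:2]
for x in(120,320,475,630):print('nose',f(x,169,30),'rail edge',f(x,97,31))
s=manip.state();print(s['time_s'],s['ft_force'],s['eef_pos'])
```

```text
nose [663.   54.2] rail edge [679.5  50.2]
nose [660.8   2.4] rail edge [677.4   0.8]
nose [659.1 -37.8] rail edge [675.8 -37.5]
nose [657.4 -77.9] rail edge [674.2 -75.9]
10.0333 [-6.62311716 -0.37047315  0.7788902 ] [573.67642104 -13.13014585  35.94646298]
```

>>> step_arm(plan=[0,0,-1,0,0,0,0,0,-2,0,0,0,0,0,-3,0,0,0,0,0,-4,0,0,0,0,0,-5,0,0,0])

```text
time_s: 10.45
eef_pos: [578.2, -13.1, 35.8]
tcp_rot: [-2.197, 0.046, 2.204]
ft_force: [-6.9, -0.1, 0.6]
opening: 0.413
```

>>> step_arm(plan=[0,0,-1,0,0,0,0,0,-2,0,0,0,0,0,-3,0,0,0,0,0,-4,0,0,0,0,0,-5,0,0,0])

```text
time_s: 10.87
eef_pos: [583.2, -13.4, 35.8]
tcp_rot: [-2.197, 0.047, 2.204]
ft_force: [-6.1, -0.2, -0.2]
opening: 0.408
```

Run:
```python
from h import *
s=manip.state();print(s['eef_pos'],R.from_rotvec(s['tcp_rot']).as_matrix().round(4)[:,2],s['ft_force'],s['ft_torque'])
```

```text
[583.20741538 -13.43324669  35.80594537] [-0.9991  0.042   0.0034] [-6.07121167 -0.2284029  -0.24701886] [-0.08462643  1.55060897 -0.06302115]
```

>>> step_arm(plan=[0,0,-0.6,0,0,0,0,0,-1.2,0,0,0,0,0,-1.8,0,0,0,0,0,-2.4,0,0,0,0,0,-3,0,0,0])

```text
time_s: 11.28
eef_pos: [586.0, -13.6, 35.8]
tcp_rot: [-2.196, 0.047, 2.205]
ft_force: [-7.5, -1.5, 0.8]
opening: 0.41
```

>>> step_arm(plan=[0,0,-0.4,0,0,0,0,0,-0.8,0,0,0,0,0,-1.2,0,0,0,0,0,-1.6,0,0,0,0,0,-2,0,0,0])

```text
time_s: 11.7
eef_pos: [587.7, -13.8, 35.7]
tcp_rot: [-2.196, 0.047, 2.205]
ft_force: [-8.4, -1.3, 1.6]
opening: 0.41
```

>>> step_arm(plan=[0,0,-0.3,0,0,0,0,0,-0.6,0,0,0,0,0,-0.9,0,0,0,0,0,-1.2,0,0,0,0,0,-1.5,0,0,0])

```text
time_s: 12.12
eef_pos: [588.8, -14.0, 35.6]
tcp_rot: [-2.195, 0.048, 2.206]
ft_force: [-9.4, -0.3, 3.0]
opening: 0.411
```

Run:
```python
from h import *
s=manip.state();print(s['eef_pos'],R.from_rotvec(s['tcp_rot']).as_matrix().round(4)[:,2],s['ft_force'],s['ft_torque'])
```

```text
[588.75848554 -13.95528785  35.63908722] [-0.9991  0.0424  0.0053] [-9.42914338 -0.34177719  3.0318246 ] [-0.15203882  2.16871427 -0.16036832]
```

>>> step_arm(plan=[0,0,-0.3,0,0,0,0,0,-0.6,0,0,0,0,0,-0.9,0,0,0,0,0,-1.2,0,0,0,0,0,-1.5,0,0,0])

```text
time_s: 12.53
eef_pos: [589.1, -14.1, 35.4]
tcp_rot: [-2.192, 0.049, 2.209]
ft_force: [-11.8, -0.2, 4.2]
opening: 0.413
```

Run:
```python
from h import *
im,c=snap('wrist','w7.png');s=manip.state();print(s['eef_pos'],R.from_rotvec(s['tcp_rot']).as_matrix().round(4)[:,2],s['ft_force'],s['ft_torque'])
cv2.imwrite('pics/w7b.png',cv2.resize(im[20:240,60:440,::-1],(800,463),interpolation=3))
```

```text
[589.09501588 -14.11820179  35.42426879] [-0.999   0.0432  0.0076] [-11.89320706   0.05250758   3.98844367] [-0.24857316  2.65203792 -0.36851502]
```

View pics/w7b.png

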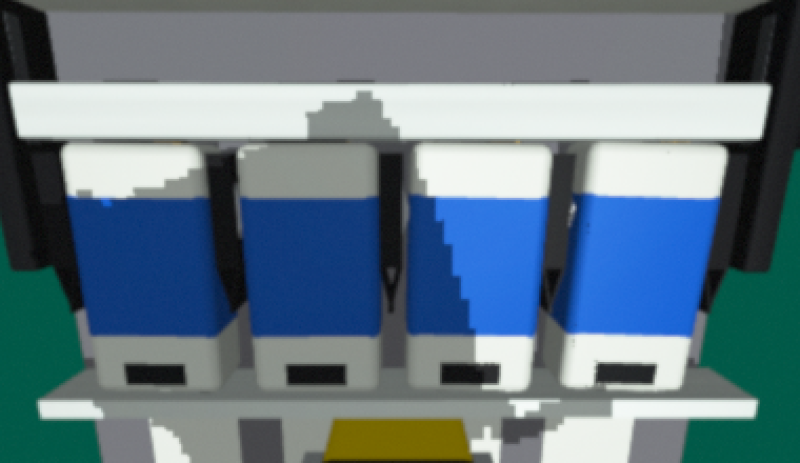

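The bar has stalled against the rail: a 1.5 mm command moved it 0.3 mm and the force rose. The picture shows all noses close against the rail's lower edge (row ~140). The moment about z grew to -0.37, so pack0's side is bearing first. I'll turn slightly clockwise to even out the load.

>>> step_arm(plan=[0,0,0,0.1,0,0,0,0,-0.1,0.2,0,0,0,0,-0.2,0.3,0,0,0,0,-0.3,0.4,0,0,0,0,-0.3,0.4,0,0])

```text
time_s: 13.0
eef_pos: [589.5, -14.0, 35.4]
tcp_rot: [-2.189, 0.056, 2.205]
ft_force: [-11.6, -0.4, 3.0]
opening: 0.412
```

```bash
cat > s.py <<'E'
from h import *
s=manip.state();print(s['time_s'],s['eef_pos'].round(2),R.from_rotvec(s['tcp_rot']).as_matrix().round(4)[:,2],s['ft_force'].round(2),s['ft_torque'].round(3))
E
python3 s.py
```

```text
13.0 [589.52 -14.04  35.37] [-0.9987  0.0495  0.0072] [-11.56  -0.4    3.  ] [-0.176  2.544 -0.116]
```

>>> step_arm(plan=[0,0,-0.2,0.05,0,0,0,0,-0.4,0.1,0,0,0,0,-0.6,0.1,0,0,0,0,-0.8,0.1,0,0,0,0,-0.8,0.1,0,0])

```text
time_s: 13.42
eef_pos: [589.6, -14.1, 35.3]
tcp_rot: [-2.187, 0.057, 2.206]
ft_force: [-13.0, -0.9, 4.1]
opening: 0.411
```

```bash
python3 s.py
```

```text
13.4167 [589.56 -14.09  35.26] [-0.9987  0.0508  0.0087] [-13.03  -0.94   4.15] [-0.111  2.934  0.019]
```

>>> step_arm(plan=[0,0,-0.3,0,0,0,0,0,-0.6,0,0,0,0,0,-0.9,0,0,0,0,0,-1.2,0,0,0,0,0,-1.2,0,0,0])

```text
time_s: 13.83
eef_pos: [589.7, -14.2, 35.0]
tcp_rot: [-2.185, 0.058, 2.209]
ft_force: [-15.6, -0.8, 5.4]
opening: 0.407
```

```bash
python3 s.py
```

```text
13.8333 [589.66 -14.18  35.  ] [-0.9987  0.0507  0.0109] [-15.61  -0.82   5.42] [-0.079  3.44   0.018]
```

>>> step_arm(plan=[0,0,-0.2,0,0,0,0,0,-0.4,0,0,0,0,0,-0.5,0,0,0,0,0,-0.5,0,0,0,0,0,-0.5,0,0,0])

```text
time_s: 14.25
eef_pos: [589.7, -14.2, 34.9]
tcp_rot: [-2.184, 0.058, 2.21]
ft_force: [-15.7, -0.7, 7.6]
opening: 0.408
```

>>> step_arm(plan=[0,0,0,0,0,0,0,0,0,0,0,0,0,0,0,0,0,0,0,0,0,0,0,0,0,0,0,0,0,0])

```text
time_s: 14.67
eef_pos: [589.7, -14.2, 34.9]
tcp_rot: [-2.184, 0.058, 2.21]
ft_force: [-16.2, -0.3, 7.5]
opening: 0.411
```

>>> step_arm(plan=[0,0,0,0,0,0,0,0,0,0,0,0,0,0,0,0,0,0,0,0,0,0,0,0,0,0,0,0,0,0])

```text
time_s: 15.08
eef_pos: [589.7, -14.2, 34.9]
tcp_rot: [-2.184, 0.058, 2.21]
ft_force: [-16.2, 0.5, 6.9]
opening: 0.411
```

```bash
python3 s.py
python3 - <<'E'
from h import *
im,c=snap('wrist','w8.png')
cv2.imwrite('pics/w8b.png',cv2.resize(im[70:110,80:420,::-1],(800,200),interpolation=3))
g=cv2.cvtColor(im,cv2.COLOR_RGB2GRAY)
f=lambda x,y,z:ray(c,x,y,z).round(2)[0]
for k,x in enumerate((125,205,290,370)): # rail top front edge and nose edge per pack
    print(x,g[78:98,x].tolist())
E
```

```text
15.0833 [589.69 -14.2   34.93] [-0.9986  0.0507  0.0117] [-16.18   0.46   6.85] [-0.069  3.618 -0.074]
125 [236, 237, 236, 236, 236, 235, 234, 232, 221, 186, 144, 170, 205, 218, 224, 232, 237, 238, 239, 238]
205 [142, 144, 143, 143, 141, 140, 139, 135, 122, 108, 119, 131, 140, 142, 143, 144, 144, 144, 145, 145]
290 [239, 239, 240, 239, 239, 239, 237, 228, 194, 137, 155, 195, 217, 228, 235, 241, 244, 244, 243, 244]
370 [238, 239, 239, 240, 239, 240, 236, 210, 149, 120, 167, 206, 221, 229, 236, 239, 242, 241, 241, 241]
```

View pics/w8b.png

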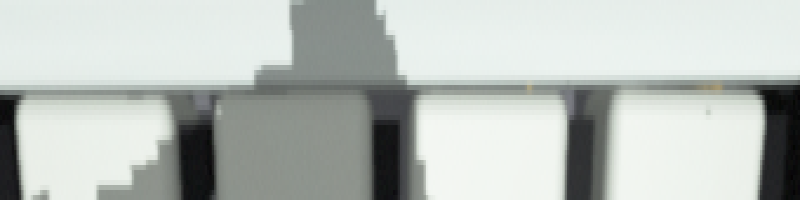

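All four noses are up against the rail with a load of about 9–10 N above sliding. Pack0's gap at the right looks about 0.2 mm wider than the others, so I'll rock slightly back that way and hold.

>>> step_arm(plan=[0,0,0,-0.1,0,0,0,0,0,-0.2,0,0,0,0,0,-0.25,0,0,0,0,0,-0.25,0,0,0,0,0,-0.25,0,0])

```text
time_s: 15.55
eef_pos: [589.7, -14.3, 34.9]
tcp_rot: [-2.185, 0.054, 2.211]
ft_force: [-15.8, -0.0, 6.7]
opening: 0.412
```

>>> step_arm(plan=[0,0,0,0,0,0,0,0,0,0,0,0,0,0,0,0,0,0,0,0,0,0,0,0,0,0,0,0,0,0])

```text
time_s: 15.97
eef_pos: [589.7, -14.3, 34.9]
tcp_rot: [-2.185, 0.054, 2.211]
ft_force: [-16.8, 0.0, 5.7]
opening: 0.41
```

>>> step_arm(plan=[0,0,0,0,0,0,0,0,0,0,0,0,0,0,0,0,0,0,0,0,0,0,0,0,0,0,0,0,0,0])

```text
time_s: 16.38
eef_pos: [589.7, -14.3, 34.8]
tcp_rot: [-2.185, 0.054, 2.211]
ft_force: [-15.7, -0.2, 5.6]
opening: 0.411
```

```bash
python3 s.py
python3 - <<'E'
from h import *
im,c=snap('wrist','w9.png');g=cv2.cvtColor(im,cv2.COLOR_RGB2GRAY).astype(float);h=cv2.cvtColor(cv2.imread('pics/w8.png'),6).astype(float)
for n,q in(('before',h),('now',g)):
    o=[]
    for xs in((112,136),(196,232),(270,305),(355,385)):
        p=np.median(q[78:98,xs[0]:xs[1]],1);o.append(round(float((1-p/p.max()).sum()),2))
    print(n,o)
E
```

```text
16.3833 [589.68 -14.3   34.85] [-0.9988  0.0476  0.0118] [-15.69  -0.16   5.61] [-0.257  3.619 -0.478]
before [1.38, 1.14, 1.64, 1.59]
now [1.42, 1.15, 1.61, 1.46]
```

>>> step_arm(plan=[0,0,0,0.1,0,0,0,0,0,0.2,0,0,0,0,0,0.2,0,0,0,0,0,0.2,0,0,0,0,0,0.2,0,0])

```text
time_s: 16.85
eef_pos: [589.7, -14.3, 34.8]
tcp_rot: [-2.184, 0.057, 2.21]
ft_force: [-16.2, -0.7, 5.6]
opening: 0.414
```

>>> step_arm(plan=[0,0,0,0,0,0,0,0,0,0,0,0,0,0,0,0,0,0,0,0,0,0,0,0,0,0,0,0,0,0])

```text
time_s: 17.27
eef_pos: [589.7, -14.3, 34.8]
tcp_rot: [-2.184, 0.057, 2.21]
ft_force: [-15.6, -0.6, 6.9]
opening: 0.409
```

```bash
python3 s.py
```

```text
17.2667 [589.72 -14.29  34.83] [-0.9987  0.05    0.0117] [-15.64  -0.58   6.95] [-0.131  3.611 -0.034]
```

>>> step_arm(plan=[0,0,2,0,0,0,0,0,4,0,0,0,0,0,6,0,0,0,0,0,9,0,0,0,0,0,13,0,0,0])

```text
time_s: 17.68
eef_pos: [584.5, -12.7, 37.0]
tcp_rot: [-2.2, 0.054, 2.192]
ft_force: [0.3, -0.4, -1.2]
opening: 0.409
```

>>> step_arm(plan=[0,0,10,0,0,0,-5,0,20,0,0,0,-25,0,25,0,0,0,-55,0,25,0,0,0,-76,0,25,0,0,0])

```text
time_s: 18.1
eef_pos: [556.9, -11.6, 114.3]
tcp_rot: [-2.197, 0.054, 2.196]
ft_force: [1.6, 0.1, -0.8]
opening: 0.413
```

Run:
```python
from h import *
im,c=snap('wrist','w10.png');s=manip.state();print(s['eef_pos'],R.from_rotvec(s['tcp_rot']).as_matrix().round(4),s['ft_force'],s['qpos'].round(2))
cv2.imwrite('pics/w10b.png',cv2.resize(im[:,:,::-1],(800,600),interpolation=3))
```

```text
[559.78624216 -11.53369581 118.27242273] [[ 7.500e-03 -4.970e-02 -9.987e-01]
 [ 1.000e-04 -9.988e-01  4.970e-02]
 [-1.000e+00 -5.000e-04 -7.500e-03]] [ 1.198372   -0.20683894  0.90269068] [ 0.13  0.44 -0.28  1.92  0.17  0.79 -1.86]
```

View pics/w10b.png

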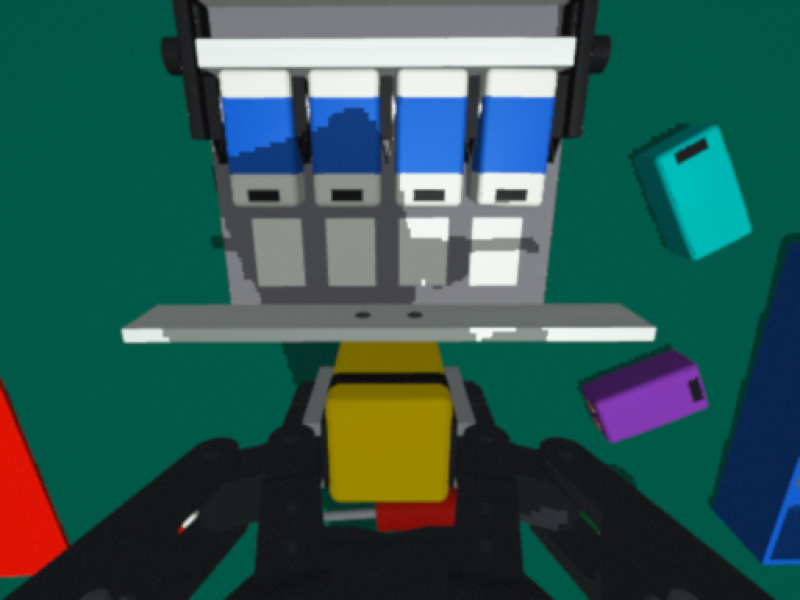

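All four packs sit level in their lanes (rears at rows 204–206, noses at the rail), and the bar is unshifted in the grip (columns 122–655, as before). Returning to the pad.

>>> step_arm(plan=[0,-20,10,0,0,0,0,-50,20,0,0,0,0,-85,30,0,0,0,0,-120,40,0,0,0,0,-150,50,0,0,0])

```text
time_s: 18.57
eef_pos: [514.1, 142.7, 112.9]
tcp_rot: [-2.197, 0.053, 2.195]
ft_force: [1.3, 0.3, -2.4]
opening: 0.415
```

>>> step_arm(plan=[0,0,0,-7,0,0,0,0,0,-14,0,0,0,0,0,-21,0,0,0,0,0,-28,0,0,0,0,0,-35,0,0])

```text
time_s: 18.98
eef_pos: [514.6, 140.4, 112.6]
tcp_rot: [1.9, 0.554, -1.899]
ft_force: [0.2, -0.1, -1.7]
opening: 0.41
```

>>> step_arm(plan=[0,0,0,-7,0,0,0,0,0,-14,0,0,0,0,0,-21,0,0,0,0,0,-28,0,0,0,0,0,-35,0,0])

```text
time_s: 19.4
eef_pos: [514.6, 140.2, 112.6]
tcp_rot: [1.493, 0.996, -1.492]
ft_force: [0.4, -0.4, -1.7]
opening: 0.407
```

>>> step_arm(plan=[0,0,0,-6,0,0,0,0,0,-12,0,0,0,0,0,-18,0,0,0,0,0,-24.2,0,0,0,0,0,-24.2,0,0])

```text
time_s: 19.82
eef_pos: [514.7, 140.0, 112.4]
tcp_rot: [1.189, 1.221, -1.189]
ft_force: [0.1, -0.4, -1.9]
opening: 0.409
```

```bash
cat > go.py <<'E'
from h import *
s=manip.state();M=R.from_rotvec(s['tcp_rot']).as_matrix();p=np.array(s['eef_pos'])
T=np.array([[0,.9997,.0245],[0,.0245,-.9997],[-1,0,0]])
print(p.round(1),M.round(4),s['ft_force'].round(1)); print('shift to pad xy',(M.T@(np.array([475.8,292.8,p[2]])-p)).round(1),'turn',np.degrees(R.from_matrix(M.T@T).as_rotvec()).round(2),'down',p[2]-31.5)
E
python3 go.py
```

```text
[514.7 140.  112.4] [[ 3.000e-04  9.996e-01  2.710e-02]
 [-3.000e-04  2.710e-02 -9.996e-01]
 [-1.000e+00  3.000e-04  3.000e-04]] [ 0.1 -0.4 -1.9]
shift to pad xy [-1.000e-01 -3.470e+01 -1.538e+02] turn [ 0.15  0.02 -0.02] down 80.93190284067363
```

>>> step_arm(plan=[0,-7,-30,0.1,0,0,0,-14,-62,0.1,0,0,0,-21,-94,0.1,0,0,0,-28,-126,0.1,0,0,0,-35,-154,0.1,0,0])

```text
time_s: 20.23
eef_pos: [475.7, 295.5, 112.7]
tcp_rot: [1.196, 1.218, -1.194]
ft_force: [0.8, 0.9, -0.5]
opening: 0.409
```

>>> step_arm(plan=[0,0,0,0,0,0,10,0,0,0,0,0,30,0,0,0,0,0,55,0,0,0,0,0,70,0,0,0,0,0])

```text
time_s: 20.65
eef_pos: [476.3, 290.6, 39.7]
tcp_rot: [1.194, 1.216, -1.199]
ft_force: [-0.7, -0.3, -1.6]
opening: 0.413
```

>>> step_arm(plan=[2,0,0,0,0,0,4,0,0,0,0,0,6,0,0,0,0,0,7,0,0,0,0,0,7,0,0,0,0,0])

```text
time_s: 21.07
eef_pos: [477.2, 293.6, 36.0]
tcp_rot: [1.195, 1.218, -1.193]
ft_force: [-0.4, 0.0, -1.4]
opening: 0.415
```

```bash
python3 go.py
```

```text
[477.2 293.6  36. ] [[ 1.300e-03  9.998e-01  2.080e-02]
 [ 6.000e-04  2.080e-02 -9.998e-01]
 [-1.000e+00  1.300e-03 -5.000e-04]] [-0.4  0.  -1.4]
shift to pad xy [-0.  -1.4  0.8] turn [-0.21 -0.03 -0.07] down 4.504066016115843
```

>>> step_arm(plan=[0.5,0,0,0,0,0,1,0,0,0,0,0,2,0,0,0,0,0,3,0,0,0,0,0,3,0,0,0,0,0])

```text
time_s: 21.48
eef_pos: [476.6, 293.5, 32.2]
tcp_rot: [1.193, 1.219, -1.193]
ft_force: [-0.7, 0.7, -1.9]
opening: 0.409
```

>>> step_arm(plan=[0.5,0,0,0,0,0,1,0,0,0,0,0,1.5,0,0,0,0,0,1.5,0,0,0,0,0,1.5,0,0,0,0,0])

```text
time_s: 21.9
eef_pos: [476.6, 293.6, 31.5]
tcp_rot: [1.193, 1.219, -1.193]
ft_force: [-2.7, -1.6, 5.2]
opening: 0.413
```

>>> step_arm(plan=[0,0,0,0,0,0,0,0,0,0,0,0,0,0,0,0,0,0,0,0,0,0,0,0,0,0,0,0,0,0], jaw=85)

```text
time_s: 22.32
eef_pos: [476.6, 293.6, 30.7]
tcp_rot: [1.193, 1.219, -1.193]
ft_force: [0.0, -0.1, 0.2]
opening: 0.993
```

>>> step_arm(plan=[0,0,0,0,0,0,0,0,0,0,0,0,0,0,0,0,0,0,-10,0,0,0,0,0,-30,0,0,0,0,0])

```text
time_s: 22.73
eef_pos: [475.3, 292.5, 59.7]
tcp_rot: [1.19, 1.221, -1.197]
ft_force: [0.6, -0.1, -0.4]
opening: 0.994
```

>>> step_arm(plan=[-30,0,0,0,0,0,-70,0,0,0,0,0,-105,0,0,0,0,0,-140,0,0,0,0,0,-170,0,0,0,0,0])

```text
time_s: 23.15
eef_pos: [476.5, 294.0, 234.1]
tcp_rot: [1.194, 1.219, -1.191]
ft_force: [1.4, -0.4, 0.1]
opening: 0.996
```

```bash
python3 go.py
python3 - <<'E'
from line import *
im,c=snap('wrist','w11.png');t,ct=snap('top','top2.png');snap('scene','scene2.png')
hsv=cv2.cvtColor(im,cv2.COLOR_RGB2HSV)
m=cv2.inRange(hsv,(22,200,170),(35,255,255))
for q in cv2.findContours(m,0,1)[0]:
    if cv2.contourArea(q)>100:print('grip top',cv2.boundingRect(q),cv2.contourArea(q),ray(c,*cv2.minAreaRect(q)[0],70).round(1))
for r,k in(('red',((0,170,120),(6,255,255))),('bar',((0,0,110),(180,70,255)))):
    m=cv2.inRange(hsv,*k)
    for q in cv2.findContours(m,0,1)[0]:
        if cv2.contourArea(q)>500:
            b=cv2.minAreaRect(q);print(r,np.round(b[0]),np.round(b[1]),b[2],ray(c,*b[0],4 if r=='red' else 30).round(0))
h2=cv2.cvtColor(t,cv2.COLOR_RGB2HSV);m=cv2.inRange(h2,(100,120,100),(125,255,255));k=np.zeros_like(m);k[95:170,230:310]=m[95:170,230:310]
for q in cv2.findContours(k,0,1)[0]:
    if cv2.contourArea(q)>25:
        b=cv2.minAreaRect(q);w=ray(ct,*b[0],30);print('pack',w.round(1)[:2],'along dock x',(w[0]*.9992-w[1]*.041).round(1))
# change elsewhere
a=cv2.imread('pics/top1.png')[:,:,::-1];d=(cv2.absdiff(a,t).max(2)>50).astype(np.uint8);d=cv2.morphologyEx(d,cv2.MORPH_OPEN,np.ones((3,3)))
print('changed',[cv2.boundingRect(q) for q in cv2.findContours(d,0,1)[0]])
E
```

```text
[476.5 294.  234.1] [[ 0.0017  0.9997  0.0223]
 [ 0.0011  0.0223 -0.9997]
 [-1.      0.0017 -0.0011]] [ 1.4 -0.4  0.1]
shift to pad xy [-0.  -0.7  1.2] turn [-0.12 -0.06 -0.1 ] down 202.6264549547043
grip top (233, 158, 31, 31) 882.0 [476.4 294.5  70. ]
red [195. 254.] [23. 27.] 38.290164947509766 [399. 148.   4.]
red [241. 163.] [ 65. 189.] 89.30130767822266 [467. 291.   4.]
bar [400. 373.] [28. 31.] 18.434947967529297 [738. -54.  30.]
bar [ 12. 320.] [23. 51.] 0.0 [118.  42.  30.]
bar [501. 320.] [58. 20.] 90.0 [873.  58.  30.]
bar [311. 321.] [64. 61.] 7.4314093589782715 [580.  50.  30.]
bar [248. 148.] [  7. 152.] 90.0 [476. 315.  30.]
bar [439. 159.] [88. 40.] 11.309932708740234 [716. 307.  30.]
pack [643.2 -79.4] along dock x 646.0
pack [645.1 -37.7] along dock x 646.1
pack [647.1   4. ] along dock x 646.4
pack [648.6  45.9] along dock x 646.2
changed [(509, 381, 3, 3), (495, 379, 8, 5), (504, 376, 3, 4), (322, 375, 24, 8), (274, 374, 12, 10), (206, 370, 10, 14), (432, 362, 73, 22), (216, 362, 14, 10), (213, 355, 4, 11), (229, 353, 41, 31), (237, 352, 16, 11), (210, 345, 3, 4), (257, 333, 20, 31), (419, 256, 93, 22), (487, 243, 25, 15), (291, 152, 7, 4), (286, 151, 3, 4), (240, 145, 5, 4), (271, 129, 14, 13), (256, 128, 14, 14), (239, 126, 14, 17), (285, 109, 18, 40), (273, 107, 14, 18), (257, 105, 15, 20), (241, 104, 15, 22), (36, 59, 318, 313)]
```

```bash
python3 -c "
from rig import manip
print(manip.finish_job())"
```

```text
the job is handed in; nothing more can be done
None
```

The four packs are pushed home against the stop rail, and the straightedge stands back on the red pad. The job was handed in at about 23 s of the 72 s allowed; `finish_job` gives no verdict.

- **Pushing and pressing:** I gripped the straightedge by its yellow grip and pushed all four packs through the clips as one row. Sliding took about 6 N, or about 7 N once the contacts began to give. I felt the rail and held there for about 3 s at 15.6–16.8 N in total. That puts about 9–10 N on the rail, always under 15 N.
- **Evening out the load:** When the rail was first felt, pack0's side was bearing first. I turned the straightedge about 0.5° until the moment was near zero. I then rocked it briefly back towards pack0 and balanced it again before withdrawing.
- **Packs at the end:** In the final top view the four packs line up across the row to within about 0.4 mm. In the last wrist view all their noses were against the rail.
- **Straightedge at the end:** It stands upright on the pad, with its grip within 2–3 mm of where it was first measured. The gripper is open and clear of it.

**Less certain:**
- The contacts' travel could not be measured. I judged that they are pressed in from the force, the stall at the rail and the small nose gaps.
- While pressing, the tool also felt up to about 9 N upward, so the bar may have rubbed lightly on the apron. That would make the rail load slightly less than estimated.
- The before/after comparison of the top views also flagged large changed areas that I put down to the arm's new position and shadow. So it does not independently confirm that the bystanders stayed put. The arm kept clear of them throughout.

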